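Code and punch a sterilisation batch tag with the mallet

TASK

Set the batch code on the code pad by pressing the green, then the blue, then the yellow key; then take the mallet out of its holder and mark the tag by striking the orange pin under the clear guard of the marking press fully down with a brisk blow of the mallet's head, and lift off so that it springs up. Finally stand the mallet on its head, handle level, wholly on the black mat and let it go. Do not press the red key or the other two pins, do not touch the orange pin with the gripper, and leave everything else on the table where it is.

Things in the scene. Friction and masses are not known exactly. Their poses are not given: they have to be found in the camera images.
- mallet: mallet, 300 g. Head: upright steel cylinder 44 mm across, 60 mm tall, blue faces, stands steadily on its lower face. Handle: blue flat-sided bar 16 mm wide, 24 mm high, level, along the mallet's +x to 146 mm from the head's axis, underside 18 mm and top 42 mm above the lower face. Origin: centre of the lower face; z up. Centre of mass 10 mm from the head's axis. Both faces are alike
- mallet_head (a point): centre of the mallet's head, 30 mm above its lower face. At the start the handle is inside the holder, so only the head can be reached
- holder: fixed grey and white mallet holder. Origin on the table where the mallet's head stands at first (within 5 mm). Roofed slot along its +x from 32 to 156 mm, 44 mm wide, 104 mm over its walls, closed at the rear (162 mm); roof from 52 to 68 mm up. The handle lies in it: draw the mallet straight out along -x by 125 mm or more; it can rise less than 8 mm meanwhile
- press: fixed marking press. Origin on the table below the middle pin; open to its -x. Base: x -60 to 160, y -115 to 115 mm, 45 high. Clear guard plate, blue rim: x -40 to 160, same y, 170 to 182 mm up, on posts at the rear corners. Pins at x = 0, y = -55, 0, 55; which is which varies. Only the mallet's head fits under the guard, not the gripper: put it in along +x, handle out in front
- pin_orange_top (a point): centre of the top of the orange-capped sprung punch pin (the one to strike): round cap 26 mm in diameter and 10 mm thick, flat top, 82 mm above the table when up
- pin_orange (a joint): how far the orange-capped pin (all three pins are alike but for the colour of the cap) is down, m: 0 up, 0.025 fully down; its spring pushes back with 3 N at the top and 6 N at the bottom and raises it again when let go. A blow counts, a slow push does not
- pin_black (a joint): how far the black-capped pin (all three pins are alike but for the colour of the cap) is down, m: 0 up, 0.025 fully down; its spring pushes back with 3 N at the top and 6 N at the bottom and raises it again when let go. A blow counts, a slow push does not
- pin_white (a joint): how far the white-capped pin (all three pins are alike but for the colour of the cap) is down, m: 0 up, 0.025 fully down; its spring pushes back with 3 N at the top and 6 N at the bottom and raises it again when let go. A blow counts, a slow push does not
- key_green_top (a point): centre of the top of the green key (26 mm in diameter, in a black housing); it is pressed straight down; which key is where varies; the four stand 48 mm apart in a 2 x 2 square on a fixed white pad 110 x 110 x 20 mm
- key_green (a joint): how far the green key is down, m: 0 up, 0.006 fully down at 5 N; it counts as pressed beyond 0.004 and springs up again when let go
- key_blue_top (a point): centre of the top of the blue key (26 mm in diameter, in a black housing); it is pressed straight down; which key is where varies; the four stand 48 mm apart in a 2 x 2 square on a fixed white pad 110 x 110 x 20 mm
- key_blue (a joint): how far the blue key is down, m: 0 up, 0.006 fully down at 5 N; it counts as pressed beyond 0.004 and springs up again when let go
- key_yellow_top (a point): centre of the top of the yellow key (26 mm in diameter, in a black housing); it is pressed straight down; which key is where varies; the four stand 48 mm apart in a 2 x 2 square on a fixed white pad 110 x 110 x 20 mm
- key_yellow (a joint): how far the yellow key is down, m: 0 up, 0.006 fully down at 5 N; it counts as pressed beyond 0.004 and springs up again when let go
- key_red_top (a point): centre of the top of the red key (26 mm in diameter, in a black housing); it is pressed straight down; cancel key, leave alone; which key is where varies; the four stand 48 mm apart in a 2 x 2 square on a fixed white pad 110 x 110 x 20 mm
- key_red (a joint): how far the red key is down, m: 0 up, 0.006 fully down at 5 N; it counts as pressed beyond 0.004 and springs up again when let go
- mat: fixed black rubber mat, 140 x 140 mm, 3 mm thick; origin: centre of its underside, sides along its x and y. Other fixed equipment stands only along the back of the table (x over 0.81 m, up to 140 mm tall) and at its sides (|y| over 0.5 m, up to 235 mm tall)
- spray: white spray-cleaner bottle, 60 mm across, 170 mm tall; loose bystander, leave alone. Origin: centre of its underside
- beaker: open steel cup, 60 mm across, 75 mm tall; loose bystander, leave alone. Origin: centre of its underside
- jar: small amber jar, 38 mm across, 45 mm tall; loose bystander, leave alone. Origin: centre of its underside
- tape: green roll of tape lying flat, 80 mm across, 30 mm tall; loose bystander, leave alone. Origin: centre of its underside
- dish: small steel bowl, 60 mm across, 25 mm tall, standing on the rear of the mallet holder's roof; loose bystander, leave alone. Origin: centre of its underside
- tray: open steel tray 130 x 100 x 30 mm; loose bystander, leave alone. Origin: centre of its underside
- spatula: steel spatula lying flat, 160 mm long along its x, handle to its -x; loose bystander, leave alone. Origin: centre of its underside
Mind the look-alikes: they are no part of the job. There is more than one size of the mallet; the job needs the larger.

How it is judged:
By the outcome, as a careful person would: the job done as asked, in the order asked, and still so for the second after the job is handed in, with the robot touching nothing.
It also fails if it takes over 72 s, if anything falls off the work surface, if the arm or the gripper's body presses on something with over 40 N, if the wrist force passes 120 N, or if a joint passes its speed limit or range.

ROBOT

A 7-joint arm with a two-finger parallel gripper is mounted at the origin on the work surface. World frame = base frame: x ahead of the robot, y to its left, z up, the work surface at z = 0. Lengths are in m, angles in rad, forces in N, time in s.
With the tool pointing down it reaches from about 0.425 to 0.875 m from the base axis. Payload 4.7 kg.
Tool frame: the origin (TCP) lies on the centre line of the jaws, within the pads' length; the fingertips stand 14 mm ahead of it and the grasp point (between the pads) lies 5 mm behind it; z points along the fingers, y is the line along which they close (so a half turn about z gives the same grasp; the last joint's range is limited). The gripper opens to 87 mm and grips with 3 to 60 N. Pads are 19 mm wide; open, the fingers measure 117 mm over their backs; the gripper's body (75 mm by 190 mm) begins 51 mm behind the grasp point.
Start: joints at [1.353, 0.321, -0.07, 1.45, 0.023, 1.371, -0.057], TCP at [0.149, -0.633, 0.237] pointing down, gripper open.
Joint ranges: [-2.86, 2.86], [-0.3, 2.09], [-1.38, 1.24], [0.06, 2.45], [-1.56, 4.7], [0.09, 2.05], [-2.69, 2.69]. Speed limits (rad/s): [2.57, 2.57, 3.14, 3.14, 3.14, 3.14, 3.14].

INTERFACE

Orientations are given as a rotation vector (axis times angle).
In Python, from bench import ctrl gives the robot as it stands.
- The arm moves only by the tool send_rows, never from a script. Its argument "steps" is a list of rows, each an object of numbers: "tx", "ty", "tz": the shift along the tool's x, y, z in units of 60 mm (1.0 is 60 mm); "turn": the turn about the tool's z in units of 8 degrees (1.0 is 8 degrees); "grip": the opening, from 0 (shut) to 1 (fully open). A call has 1 to 12 rows; each row shifts and turns the commanded pose from where the row before left it, along the tool's axes as they then stand; what a row does not reach is not made up. A row lasts 1/8 s, in which the tool goes at most 62.5 mm and 10.7 degrees, less where a joint would pass 70% of its speed; a pose out of reach is approached as far as the arm can. A call is refused whole if a number of a shift passes 1 or a number of a turn 1, either way. A call with a gripper value outside its range is refused whole. The fingers move at their own pace and stop on an object; "newtons" is the grip in N (left out, the last holds). Time passes only in rows, so rows that do not move let the fingers close. It gives the time, the measured TCP pose, the force, the opening and the grip force at its end, in the units of the state.
- ctrl.get_state(): the state, without advancing time (a new reading comes with each control period).
- ctrl.get_image(name): name is "side" or "top" or "wrist"; returns a dict with "pixels" (400x640x3 uint8, red, green, blue), "K" (3x3 intrinsics, pixels), "cam_to_world" (4x4, takes a point from camera to world coordinates); the wrist camera has in their place "T_tool_cam" (4x4, takes a point from camera to tool coordinates, whose origin is the TCP and whose axes are the flange's). Camera axes: x right, y down, z forward; pixel columns grow to the right and rows downward; lengths in m; the calibration is good to about 2 mm. A picture is of the moment at which its call begins: read the wrist's pose just before it. There is no depth.
- ctrl.close_job(): hands the job in; it is judged then, once.
The state is a dict: "time": time; "joint_positions": joint angles; "qd": joint speeds; "joint_torque": joint torques, N m; "position": TCP position; "tool_rot": TCP orientation; "ft_force": force on the tool from outside, world axes, zero at the start; "torque": the same for the moment, N m; "grip_width": opening from 0.0 (shut) to 1.0 (fully open); "grip_force": force on a finger pad.
Only numpy, scipy, OpenCV 4.12 (cv2) and the standard library are available. Lean on these libraries where they do the work, as an engineer would, in place of code of your own. Each camera call takes 0.05 s, during which the arm holds its last target. There are 200 camera calls.

## Working session

There is one attempt and no reset: what is moved stays moved. The work goes in short steps, Python scripts to look and compute and a tool call to move; the robot and the scene stay as the last step left them, time stands still between calls to the robot, and variables do not carry over. Pictures are saved under pics/ and viewed, at most 10 in all, crops included, and the job is handed in when it is done.

Besides the shell and the picture viewer there is one more tool, called after "Call:" as name(argument=value, ...), one argument or row to a line, values as JSON. send_rows: Moves the arm, as the interface text tells. Its arguments: {"type":"object","properties":{"steps":{"type":"array"},"newtons":{"type":"number"}},"required":["steps"]}

```bash
mkdir -p pics; ls; cat > h.py <<'E'
import numpy as np, cv2
from bench import ctrl
from scipy.spatial.transform import Rotation as R
def snap(n,f):
    d=ctrl.get_image(n); cv2.imwrite(f,d["pixels"][:,:,::-1]); np.savez(f[:-4]+'.npz',**{k:np.array(v) for k,v in d.items()}); return d
def plane(d,u,v,z,T=None):
    T=np.array(d["cam_to_world"]) if T is None else T
    r=T[:3,:3]@np.linalg.inv(np.array(d["K"]))@[u,v,1]; o=T[:3,3]
    return o+r*(z-o[2])/r[2]
E
python3 - <<'E'
from h import *
for n in("top","side"):
    d=snap(n,f"pics/{n}0.png"); print(n,np.round(d["cam_to_world"],3).tolist(),np.array(d["K"]).tolist())
s=ctrl.get_state(); print(s["position"],s["tool_rot"],R.from_rotvec(s["tool_rot"]).as_matrix().round(3),s["grip_width"])
E
```

```text
pics
top [[-0.028, -0.996, 0.085, 0.386], [-1.0, 0.028, -0.002, 0.02], [-0.0, -0.085, -0.996, 1.287], [0.0, 0.0, 0.0, 1.0]] [[467.63800897402746, 0.0, 318.60128255896336], [0.0, 467.63800897402746, 202.90267292836876], [0.0, 0.0, 1.0]]
side [[-0.898, -0.264, 0.351, 0.11], [-0.439, 0.573, -0.692, 0.687], [-0.018, -0.776, -0.63, 0.717], [0.0, 0.0, 0.0, 1.0]] [[390.1022049470802, 0.0, 316.6956322740598], [0.0, 390.1022049470802, 205.7412837190376], [0.0, 0.0, 1.0]]
[ 0.14917311 -0.63217791  0.23560825] [-3.11890165e+00 -3.63130113e-01  4.37763700e-04] [[ 0.973  0.23  -0.   ]
 [ 0.23  -0.973  0.002]
 [-0.    -0.002 -1.   ]] 1.0002181400349126
```

View pics/top0.png

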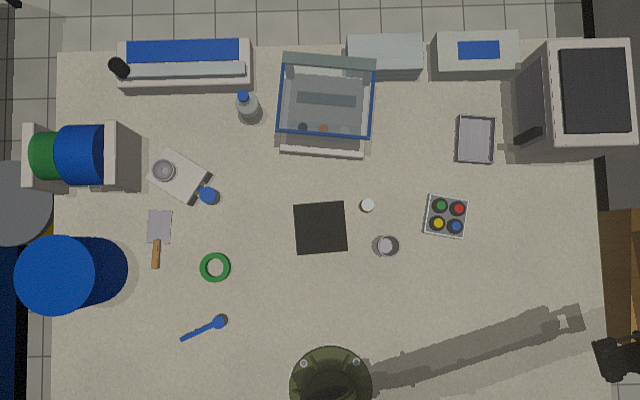

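View pics/side0.png

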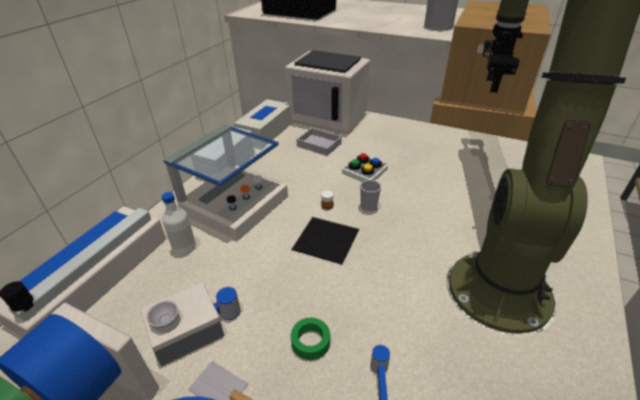

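Top view: there are two mallet candidates. One is the head in the holder at (208,196), whose handle is hidden in the slot with the dish on the roof at (163,170). The other is the small loose mallet at (220,321), and the other blue things are the bottle cap (243,97) and the drums. I choose the one in the holder. The keys sit around (446,216), with green upper-left, red upper-right, yellow lower-left and blue lower-right. The pins are seen through the guard: black at about (303,127), orange at about (323,128), white to the right.

```bash
cat > m.py <<'E'
from h import *
L=lambda n:dict(np.load(f"pics/{n}0.npz"))
t,s=L("top"),L("side")
def blob(d,box,lo,hi):
    x0,y0,x1,y1=box; hsv=cv2.cvtColor(d["pixels"][y0:y1,x0:x1],cv2.COLOR_RGB2HSV)
    m=cv2.inRange(hsv,lo,hi); n,l,st,c=cv2.connectedComponentsWithStats(m)
    i=1+np.argmax(st[1:,4]); return c[i]+[x0,y0],st[i],m
def tri(a,b):
    A=[];B=[]
    M=np.zeros((3,3));v=np.zeros(3)
    for d,p in((t,a),(s,b)):
        T=d["cam_to_world"];r=T[:3,:3]@np.linalg.inv(d["K"])@[*p,1];r/=np.linalg.norm(r);P=np.eye(3)-np.outer(r,r);M+=P;v+=P@T[:3,3]
    return np.linalg.solve(M,v)
H={"green":((45,90,40),(80,255,255)),"blue":((100,110,60),(125,255,255)),"yellow":((18,130,80),(32,255,255)),"red":((170,120,60),(180,255,255)),"orange":((3,110,60),(16,255,255))}
kt,ks=(420,190,472,242),(340,148,392,186)
for k in("green","blue","yellow","red"):
    a,sa,_=blob(t,kt,*H[k]);b,sb,_=blob(s,ks,*H[k]);print(k,a.round(1),sa[4],b.round(1),sb[4],tri(a,b).round(4),plane(t,*a,.03).round(4))
a,sa,_=blob(t,(290,118,350,136),*H["orange"]);b,sb,_=blob(s,(225,175,270,215),*H["orange"]);print("orange",a,sa,b,sb,tri(a,b).round(4),plane(t,*a,.082).round(4),plane(s,*b,.082).round(4))
a,sa,_=blob(t,(195,180,222,210),*H["blue"]);b,sb,_=blob(s,(212,284,245,325),*H["blue"]);print("mallet",a,sa,b,sb,tri(a,b).round(4),plane(t,*a,.06).round(4))
c=[cv2.resize(t["pixels"][140:210,140:230],None,fx=4.4,fy=4.4,interpolation=2),cv2.resize(t["pixels"][300:370,170:260],None,fx=4.4,fy=4.4,interpolation=2)]
d=cv2.resize(t["pixels"][45:165,265:385],None,fx=3.3,fy=3.3,interpolation=2);e=cv2.resize(s["pixels"][120:240,160:290],None,fx=3,fy=3,interpolation=2)
P=np.zeros((710,800,3),np.uint8);y=0
for i,q in enumerate(c):P[:308,i*400:i*400+396]=q[:308,:396]
P[310:706,:396]=d[:396,:396];P[310:670,400:790]=e
cv2.imwrite("pics/crop1.png",cv2.resize(P,(676,600))[:,:,::-1])
E
python3 m.py
```

```text
green [440.8 204.9] 69 [355.2 162.3] 49 [ 0.4769 -0.3112  0.035 ] [ 0.479  -0.3119  0.03  ]
blue [455.9 225.7] 69 [375.4 160.8] 38 [ 0.4211 -0.3489  0.0335] [ 0.4221 -0.3496  0.03  ]
yellow [437.9 222.6] 76 [367.7 166.9] 52 [ 0.4301 -0.3006  0.0366] [ 0.4316 -0.3018  0.03  ]Traceback (most recent call last):
  File "m.py", line 17, in <module>
    a,sa,_=blob(t,kt,*H[k]);b,sb,_=blob(s,ks,*H[k]);print(k,a.round(1),sa[4],b.round(1),sb[4],tri(a,b).round(4),plane(t,*a,.03).round(4))
           ~~~~^^^^^^^^^^^^
  File "m.py", line 7, in blob
    i=1+np.argmax(st[1:,4]); return c[i]+[x0,y0],st[i],m
        ~~~~~~~~~^^^^^^^^^^
    return _wrapfunc(a, 'argmax', axis=axis, out=out, **kwds)
    return bound(*args, **kwds)
ValueError: attempt to get argmax of an empty sequence
```

```bash
sed -i 's/("green","blue","yellow","red"):/("green","blue","yellow"):/' m.py; python3 m.py
```

```text
green [440.8 204.9] 69 [355.2 162.3] 49 [ 0.4769 -0.3112  0.035 ] [ 0.479  -0.3119  0.03  ]
blue [455.9 225.7] 69 [375.4 160.8] 38 [ 0.4211 -0.3489  0.0335] [ 0.4221 -0.3496  0.03  ]
yellow [437.9 222.6] 76 [367.7 166.9] 52 [ 0.4301 -0.3006  0.0366] [ 0.4316 -0.3018  0.03  ]
orange [325.0625 127.5625] [32  7  6  7 16] [244.359375 188.390625] [15 10 10  8 64] [ 0.6885 -0.006   0.0715] [ 0.6869 -0.0052  0.082 ] [0.6779 0.005  0.082 ]
mallet [206.52252252 194.        ] [  2   6  19  17 222] [225.01706485 296.56996587] [  2   3  22  26 293] [0.5228 0.313  0.054 ] [0.5229 0.312  0.06  ]
```

View pics/crop1.png

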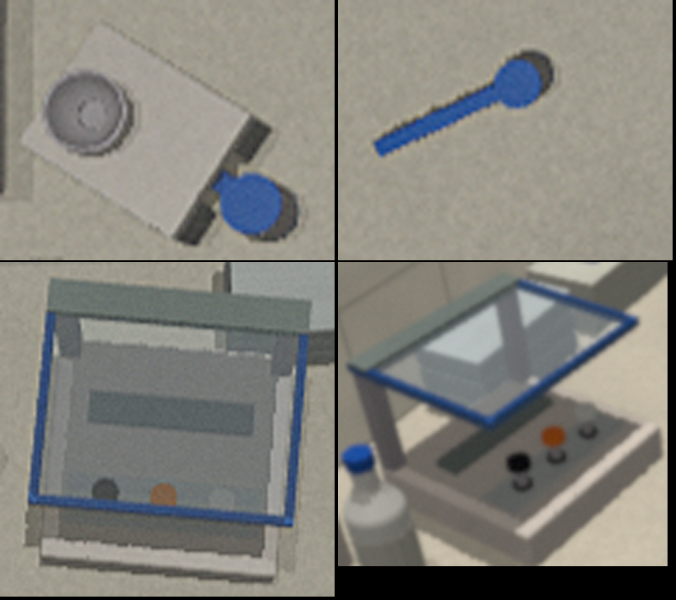

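The crop confirms the choice: the larger mallet is in the holder with its head at (206,194), and the loose one at (220,321) is smaller. Orange is the middle pin, so it gives the press origin. Black is on the press's left, white on its right. Next I measure the frames.

```bash
cat > m2.py <<'E'
from m import *
def quad(m):
    c=max(cv2.findContours(m,cv2.RETR_EXTERNAL,cv2.CHAIN_APPROX_NONE)[0],key=cv2.contourArea);return cv2.boxPoints(cv2.minAreaRect(c))
def show(n,d,q,off,z):
    P=np.array([plane(d,*(p+off),z)[:2] for p in q]);e=np.diff(np.r_[P,P[:1]],axis=0)
    print(n,(q+off).round(1).tolist(),P.round(4).tolist(),"c",P.mean(0).round(4),"len",np.linalg.norm(e,axis=1).round(4),"yaw",np.degrees(np.arctan2(e[:,1],e[:,0])).round(1))
x0,y0,x1,y1=280,190,360,265
m=cv2.inRange(cv2.cvtColor(t["pixels"][y0:y1,x0:x1],cv2.COLOR_RGB2GRAY),0,70);show("mat",t,quad(m),[x0,y0],.003)
x0,y0,x1,y1=270,60,382,142
_,_,m=blob(t,(x0,y0,x1,y1),*H["blue"]);show("rim",t,quad(m),[x0,y0],.182)
x0,y0,x1,y1=140,140,222,212
p=t["pixels"][y0:y1,x0:x1];print("roof px",p[25,50],"table",p[5,5])
g=cv2.cvtColor(p,cv2.COLOR_RGB2HSV);m=cv2.inRange(g,(0,0,145),(180,38,255));m=cv2.morphologyEx(m,cv2.MORPH_OPEN,np.ones((5,5)));print(m.sum()//255)
show("roof",t,quad(m),[x0,y0],.068)
for c in ((280,144.7),(365.4,149.3)): print("base front",plane(t,*c,.045).round(4))
E
python3 m2.py | tail -8
```

```text
mallet [206.52252252 194.        ] [  2   6  19  17 222] [225.01706485 296.56996587] [  2   3  22  26 293] [0.5228 0.313  0.054 ] [0.5229 0.312  0.06  ]
mat [[292.6, 204.6], [342.9, 200.2], [347.3, 250.1], [297.0, 254.5]] [[0.4932, 0.0888], [0.5016, -0.0501], [0.3645, -0.0577], [0.3563, 0.08]] c [0.4289 0.0153] len [0.1392 0.1374 0.1379 0.1372] yaw [ -86.5 -176.8   93.4    3.7]
rim [[274.7, 130.9], [280.8, 62.7], [375.5, 71.1], [369.4, 139.3]] [[0.6572, 0.118], [0.8255, 0.0999], [0.798, -0.1296], [0.6303, -0.1086]] c [ 0.7277 -0.0051] len [0.1692 0.2312 0.169  0.2282] yaw [ -6.1 -96.8 172.9  83.2]
roof px [166 161 152] table [141 137 124]
4222
roof [[140.0, 140.0], [221.0, 140.0], [221.0, 211.0], [140.0, 211.0]] [[0.6707, 0.485], [0.6646, 0.2708], [0.4764, 0.2727], [0.4823, 0.4842]] c [0.5735 0.3782] len [0.2143 0.1883 0.2116 0.1884] yaw [-91.6 179.4  88.4   0.3]
base front [0.6526 0.1168 0.045 ]
base front [ 0.6336 -0.1127  0.045 ]
```

Call:
send_rows(
  steps=[
    {"tx":0.65,"ty":-0.4,"tz":0.12,"grip":0},
    {"tx":0.65,"ty":-0.4,"tz":0.12,"grip":0},
    {"tx":0.65,"ty":-0.4,"tz":0.12,"grip":0},
    {"tx":0.65,"ty":-0.4,"tz":0.12,"grip":0},
    {"tx":0.65,"ty":-0.4,"tz":0.12,"grip":0},
    {"tx":0.65,"ty":-0.4,"tz":0.12,"grip":0},
    {"tx":0.65,"ty":-0.4,"tz":0.12,"grip":0},
    {"tx":0.65,"ty":-0.4,"tz":0.12,"grip":0},
    {"tx":0.65,"ty":-0.4,"tz":0.12,"grip":0},
    {"tx":0.65,"ty":-0.4,"tz":0.12,"grip":0},
  ],
  newtons=40,
)

```text
validation failed for argument at $.st...
```

Call:
send_rows(
  steps=[
    {"tx":0.65,"ty":-0.4,"tz":0.12,"turn":0,"grip":0},
    {"tx":0.65,"ty":-0.4,"tz":0.12,"turn":0,"grip":0},
    {"tx":0.65,"ty":-0.4,"tz":0.12,"turn":0,"grip":0},
    {"tx":0.65,"ty":-0.4,"tz":0.12,"turn":0,"grip":0},
    {"tx":0.65,"ty":-0.4,"tz":0.12,"turn":0,"grip":0},
    {"tx":0.65,"ty":-0.4,"tz":0.12,"turn":0,"grip":0},
    {"tx":0.65,"ty":-0.4,"tz":0.12,"turn":0,"grip":0},
    {"tx":0.65,"ty":-0.4,"tz":0.12,"turn":0,"grip":0},
    {"tx":0.65,"ty":-0.4,"tz":0.12,"turn":0,"grip":0},
    {"tx":0.65,"ty":-0.4,"tz":0.12,"turn":0,"grip":0},
  ],
  newtons=40,
)

```text
time: 1.35
position: [0.4743, -0.3083, 0.164]
tool_rot: [-3.12, -0.363, 0.001]
ft_force: [1.0, -0.4, -0.7]
grip_width: 0.02
grip_force: 0.0
```

Call:
send_rows(
  steps=[
    {"tx":0.03,"ty":0.05,"tz":0.6,"turn":0,"grip":0},
    {"tx":0,"ty":0,"tz":0.6,"turn":0,"grip":0},
    {"tx":0,"ty":0,"tz":0.5,"turn":0,"grip":0},
    {"tx":0,"ty":0,"tz":0,"turn":0,"grip":0},
  ],
)

```text
time: 1.85
position: [0.474, -0.3106, 0.0598]
tool_rot: [-3.116, -0.363, 0.007]
ft_force: [-0.4, 0.3, 0.6]
grip_width: 0.001
grip_force: 0.0
```

```bash
python3 - <<'E'
from h import *
s=ctrl.get_state();print(s["position"],s["ft_force"]);d=snap("side","pics/s1.png")
cv2.imwrite("pics/s1c.png",cv2.resize(d["pixels"][120:200,320:410],None,fx=6,fy=6)[:,:,::-1])
E
```

```text
[ 0.47398541 -0.31061187  0.0597997 ] [-0.42342705  0.28831075  0.64750564]
```

View pics/s1c.png

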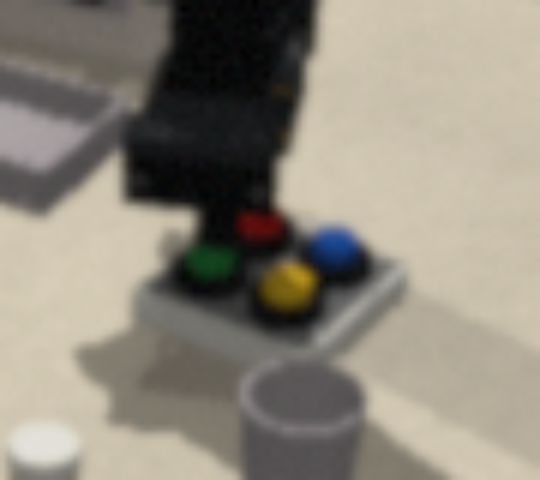

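The tip hovers just over the green key (side pixel about (356,160)). Pressing in small steps.

Call:
send_rows(
  steps=[
    {"tx":0.04,"ty":0,"tz":0.15,"turn":0,"grip":0},
    {"tx":0,"ty":0,"tz":0.08,"turn":0,"grip":0},
    {"tx":0,"ty":0,"tz":0,"turn":0,"grip":0},
  ],
)

```text
time: 2.28
position: [0.4801, -0.3124, 0.0506]
tool_rot: [3.118, 0.363, 0.004]
ft_force: [0.6, -0.5, 4.3]
grip_width: 0.003
grip_force: 2.4
```

Call:
send_rows(
  steps=[
    {"tx":-0.04,"ty":0,"tz":0.05,"turn":0,"grip":0},
    {"tx":0,"ty":0,"tz":0,"turn":0,"grip":0},
  ],
)

```text
time: 2.52
position: [0.48, -0.3125, 0.0502]
tool_rot: [3.117, 0.364, 0.01]
ft_force: [-0.8, 3.8, 17.2]
grip_width: 0.008
grip_force: 8.6
```

Call:
send_rows(
  steps=[
    {"tx":0,"ty":0,"tz":0.05,"turn":0,"grip":0},
    {"tx":0,"ty":0,"tz":0,"turn":0,"grip":0},
  ],
)

```text
time: 2.78
position: [0.4801, -0.3125, 0.0499]
tool_rot: [3.116, 0.364, 0.009]
ft_force: [-5.9, 6.8, 33.1]
grip_width: 0.008
grip_force: 17.1
```

Call:
send_rows(
  steps=[
    {"tx":0,"ty":0,"tz":-0.7,"turn":0,"grip":0},
    {"tx":-0.5,"ty":0.2,"tz":0,"turn":0,"grip":0},
    {"tx":-0.5,"ty":0.2,"tz":0,"turn":0,"grip":0},
    {"tx":0,"ty":0,"tz":0,"turn":0,"grip":0},
  ],
)

```text
time: 3.28
position: [0.4208, -0.3515, 0.0851]
tool_rot: [3.12, 0.355, -0.002]
ft_force: [-0.4, -0.3, -0.4]
grip_width: 0.008
grip_force: 0.0
```

Call:
send_rows(
  steps=[
    {"tx":0,"ty":-0.04,"tz":0.47,"turn":0,"grip":0},
    {"tx":0,"ty":0,"tz":0,"turn":0,"grip":0},
  ],
)

```text
time: 3.52
position: [0.4225, -0.3453, 0.0555]
tool_rot: [-3.118, -0.365, 0.002]
ft_force: [-1.4, 2.4, 2.1]
grip_width: 0.007
grip_force: 0.9
```

Call:
send_rows(
  steps=[
    {"tx":0,"ty":0,"tz":0.05,"turn":0,"grip":0},
    {"tx":0,"ty":0,"tz":0,"turn":0,"grip":0},
  ],
)

```text
time: 3.78
position: [0.4235, -0.3463, 0.0542]
tool_rot: [-3.12, -0.364, -0.001]
ft_force: [0.1, 1.5, 2.6]
grip_width: 0.005
grip_force: 1.3
```

Call:
send_rows(
  steps=[
    {"tx":0,"ty":0,"tz":0.04,"turn":0,"grip":0},
    {"tx":0,"ty":0,"tz":0,"turn":0,"grip":0},
  ],
)

```text
time: 4.03
position: [0.4236, -0.3465, 0.0517]
tool_rot: [3.12, 0.364, 0.002]
ft_force: [0.6, 2.7, 3.8]
grip_width: 0.005
grip_force: 2.1
```

Call:
send_rows(
  steps=[
    {"tx":0,"ty":0,"tz":0.06,"turn":0,"grip":0},
    {"tx":0,"ty":0,"tz":0,"turn":0,"grip":0},
  ],
)

```text
time: 4.28
position: [0.4237, -0.3467, 0.0502]
tool_rot: [3.12, 0.364, 0.001]
ft_force: [-4.0, 6.1, 18.7]
grip_width: 0.005
grip_force: 9.6
```

Call:
send_rows(
  steps=[
    {"tx":0,"ty":0,"tz":-0.7,"turn":0,"grip":0},
    {"tx":0.16,"ty":-0.36,"tz":0,"turn":0,"grip":0},
    {"tx":0.16,"ty":-0.36,"tz":0,"turn":0,"grip":0},
    {"tx":0,"ty":0,"tz":0,"turn":0,"grip":0},
  ],
)

```text
time: 4.78
position: [0.4316, -0.298, 0.0887]
tool_rot: [-3.119, -0.369, 0.001]
ft_force: [0.0, -0.5, 0.3]
grip_width: 0.004
grip_force: 0.0
```

Call:
send_rows(
  steps=[
    {"tx":0,"ty":0,"tz":0.5,"turn":0,"grip":0},
    {"tx":0,"ty":0,"tz":0.1,"turn":0,"grip":0},
    {"tx":0,"ty":0,"tz":0.06,"turn":0,"grip":0},
    {"tx":0,"ty":0,"tz":0,"turn":0,"grip":0},
  ],
)

```text
time: 5.28
position: [0.4306, -0.3007, 0.0506]
tool_rot: [-3.12, -0.362, 0.003]
ft_force: [-2.3, 1.7, 4.9]
grip_width: 0.006
grip_force: 2.4
```

Call:
send_rows(
  steps=[
    {"tx":0,"ty":0,"tz":0.04,"turn":0,"grip":0},
    {"tx":0,"ty":0,"tz":0,"turn":0,"grip":0},
  ],
)

```text
time: 5.52
position: [0.4308, -0.3008, 0.0502]
tool_rot: [3.12, 0.362, -0.004]
ft_force: [-9.0, 4.9, 19.1]
grip_width: 0.006
grip_force: 9.5
```

```bash
python3 - <<'E'
from h import *
d=ctrl.get_image("wrist");print(np.round(d["T_tool_cam"],3).tolist(),np.array(d["K"])[0])
E
```

```text
[[-0.001, -0.962, -0.274, 0.075], [1.0, -0.001, 0.0, -0.0], [-0.001, -0.274, 0.962, -0.149], [0.0, 0.0, 0.0, 1.0]] [327.43008882   0.         323.04332875]
```

Call:
send_rows(
  steps=[
    {"tx":0,"ty":0,"tz":-0.7,"turn":0,"grip":0},
    {"tx":0,"ty":0,"tz":-0.75,"turn":-0.95,"grip":0},
    {"tx":0,"ty":0,"tz":-0.9,"turn":-0.95,"grip":0},
    {"tx":0,"ty":0,"tz":-0.9,"turn":-0.95,"grip":0},
    {"tx":0,"ty":0,"tz":-0.9,"turn":-0.95,"grip":0},
    {"tx":0,"ty":0,"tz":-0.9,"turn":-0.9,"grip":0},
    {"tx":0,"ty":0,"tz":0,"turn":-0.9,"grip":0},
  ],
)

```text
time: 6.45
position: [0.4333, -0.3015, 0.3563]
tool_rot: [2.735, 1.526, 0.006]
ft_force: [-0.1, 0.5, -0.3]
grip_width: 0.001
grip_force: 0.0
```

Call:
send_rows(
  steps=[
    {"tx":0.93,"ty":-0.17,"tz":0,"turn":0,"grip":0.8},
    {"tx":0.93,"ty":-0.17,"tz":0,"turn":0,"grip":0.8},
    {"tx":0.93,"ty":-0.17,"tz":0,"turn":0,"grip":0.8},
    {"tx":0.93,"ty":-0.17,"tz":0,"turn":0,"grip":0.8},
    {"tx":0.93,"ty":-0.17,"tz":0,"turn":0,"grip":0.8},
    {"tx":0.93,"ty":-0.17,"tz":0,"turn":0,"grip":0.8},
    {"tx":0.93,"ty":-0.17,"tz":0,"turn":0,"grip":0.8},
    {"tx":0.93,"ty":-0.17,"tz":0,"turn":0,"grip":0.8},
    {"tx":0,"ty":0,"tz":0,"turn":0,"grip":0.8},
    {"tx":0,"ty":0,"tz":0,"turn":0,"grip":0.8},
  ],
)

```text
time: 7.7
position: [0.5984, 0.1209, 0.3504]
tool_rot: [2.746, 1.524, -0.001]
ft_force: [0.3, 0.6, 0.4]
grip_width: 0.797
grip_force: 0.0
```

```bash
cat >> h.py <<'E'
def wrist(f):
    s=ctrl.get_state(); T=np.eye(4);T[:3,:3]=R.from_rotvec(s["tool_rot"]).as_matrix();T[:3,3]=s["position"]
    d=ctrl.get_image("wrist");d["cam_to_world"]=T@np.array(d["T_tool_cam"])
    cv2.imwrite(f,d["pixels"][:,:,::-1]);np.savez(f[:-4]+'.npz',**{k:np.array(v) for k,v in d.items()});return s,d
E
python3 - <<'E'
from h import *
s,d=wrist("pics/w1.png");x=R.from_rotvec(s["tool_rot"]).as_matrix();print(s["position"],x.round(3).tolist(),s["joint_positions"])
E
```

```text
[0.59843256 0.12089394 0.35044238] [[0.529, 0.849, -0.0], [0.849, -0.529, -0.001], [-0.001, 0.0, -1.0]] [ 0.37408909  0.29249223 -0.78952188  1.34218905  0.2069223   1.59051129
 -0.94724354]
```

View pics/w1.png

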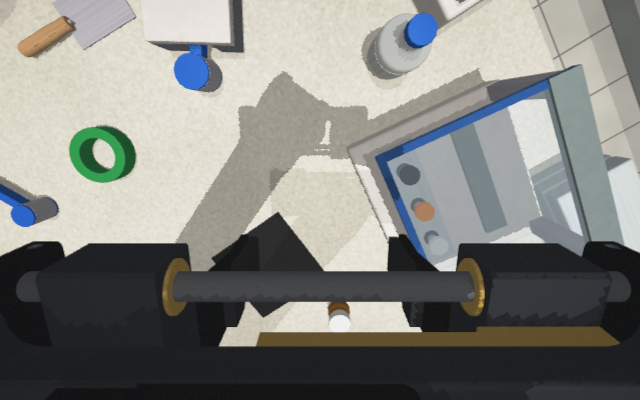

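Wrist view: mallet head top is at (190,70), with its handle going straight up into the slot at (198,48). The pins are black (409,174), orange (424,211) and white (437,242). The mat is at about (270,265) and the holder roof's front edge at about row 40.

```bash
cat > m3.py <<'E'
from h import *
d=dict(np.load("pics/w1.npz"));p=d["pixels"];hsv=cv2.cvtColor(p,cv2.COLOR_RGB2HSV)
def comp(box,lo,hi):
    x0,y0,x1,y1=box;m=cv2.inRange(hsv[y0:y1,x0:x1],lo,hi);c=max(cv2.findContours(m,0,cv2.CHAIN_APPROX_NONE)[0],key=cv2.contourArea);return c.reshape(-1,2)+[x0,y0],m
c,_=comp((405,195,440,228),(3,60,60),(20,255,255));e=cv2.fitEllipse(c);print("orange",e,plane(d,*e[0],.082).round(4))
c,_=comp((398,160,420,188),(0,0,0),(180,255,110));e=cv2.fitEllipse(c);print("black",e,plane(d,*e[0],.082).round(4))
c,m=comp((165,44,215,95),(100,130,120),(125,255,255))
(u,v),r=cv2.minEnclosingCircle(c[c[:,1]>54]);print("head",u,v,r,plane(d,u,v,.06).round(4));np.set_printoptions(linewidth=200)
h=c[c[:,1]<53];print("handle top",h[:,0].min(),h[:,0].max(),h[:,1].min())
g=hsv[:,:,2].astype(int)
for u in (150,160,170,180,212,220,228): print(u,g[28:56,u].tolist())
E
python3 m3.py
```

```text
orange ((424.0730285644531, 211.02743530273438), (18.217561721801758, 19.64753532409668), 106.98731994628906) [6.823e-01 5.000e-04 8.200e-02]
black ((408.967529296875, 174.53065490722656), (18.220304489135742, 19.93992042541504), 118.50862121582031) [0.6884 0.0552 0.082 ]
head 191.23809814453125 71.0 18.742958068847656 [0.5214 0.3099 0.06  ]
handle top 189 201 45
150 [230, 230, 230, 230, 231, 230, 231, 231, 232, 232, 232, 230, 216, 142, 135, 201, 222, 222, 222, 225, 227, 226, 225, 226, 227, 227, 226, 224]
160 [232, 233, 232, 232, 232, 232, 232, 231, 231, 232, 232, 233, 216, 145, 122, 105, 78, 73, 72, 194, 219, 227, 228, 229, 227, 224, 224, 224]
170 [230, 231, 232, 232, 233, 233, 233, 233, 232, 232, 232, 232, 222, 171, 129, 120, 80, 72, 72, 73, 73, 72, 132, 208, 217, 220, 228, 226]
180 [232, 232, 232, 232, 232, 231, 231, 230, 229, 230, 230, 230, 226, 205, 136, 115, 78, 71, 71, 73, 74, 73, 88, 194, 207, 203, 200, 190]
212 [234, 234, 235, 235, 235, 235, 235, 236, 236, 236, 236, 237, 236, 229, 200, 139, 121, 91, 99, 125, 199, 177, 203, 208, 210, 209, 209, 210]
220 [234, 234, 233, 233, 233, 234, 233, 234, 233, 233, 234, 235, 235, 232, 215, 140, 117, 97, 77, 72, 72, 73, 87, 174, 200, 206, 209, 209]
228 [231, 231, 231, 232, 231, 232, 232, 233, 233, 234, 234, 235, 236, 236, 222, 141, 116, 105, 80, 73, 74, 73, 74, 73, 162, 198, 205, 206]
```

```bash
python3 - <<'E'
from h import *
d=dict(np.load("pics/w1.npz"))
a,b=[plane(d,u,v,.068) for u,v in((150,40.6),(228,42.8))];e=b-a;print(a,b,np.degrees(np.arctan2(e[1],e[0]))+90)
E
```

```text
[0.50274173 0.36085535 0.068     ] [0.5808264 0.3092124 0.068    ] 56.520498995248495
```

Call:
send_rows(
  steps=[
    {"tx":0.5,"ty":-0.69,"tz":0,"turn":0,"grip":0.8},
    {"tx":0.5,"ty":-0.69,"tz":0,"turn":0,"grip":0.8},
    {"tx":0.5,"ty":-0.69,"tz":0.2,"turn":0,"grip":0.8},
    {"tx":0.5,"ty":-0.69,"tz":0.4,"turn":0,"grip":0.8},
    {"tx":0,"ty":0,"tz":0.9,"turn":0.15,"grip":0.8},
    {"tx":0,"ty":0,"tz":0.9,"turn":0,"grip":0.8},
    {"tx":0,"ty":0,"tz":0.9,"turn":0,"grip":0.8},
    {"tx":0,"ty":0,"tz":0.8,"turn":0,"grip":0.8},
    {"tx":0,"ty":0,"tz":0,"turn":0,"grip":0.8},
  ],
)

```text
time: 8.88
position: [0.5199, 0.3068, 0.1012]
tool_rot: [2.764, 1.491, -0.012]
ft_force: [-0.4, -0.0, 1.0]
grip_width: 0.799
grip_force: 0.0
```

Call:
send_rows(
  steps=[
    {"tx":0.07,"ty":0,"tz":0.55,"turn":0,"grip":0.8},
    {"tx":0,"ty":0,"tz":0.55,"turn":0,"grip":0.8},
    {"tx":0,"ty":0,"tz":0,"turn":0,"grip":0.8},
  ],
  newtons=30,
)

```text
time: 9.25
position: [0.5239, 0.3131, 0.0388]
tool_rot: [2.763, 1.493, -0.002]
ft_force: [0.4, 0.0, -0.1]
grip_width: 0.799
grip_force: 0.0
```

```bash
python3 - <<'E'
from h import *
s,d=wrist("pics/w2.png");print(s["position"],s["ft_force"])
E
```

```text
[0.52388588 0.31307934 0.03883983] [ 0.38132643  0.02998765 -0.07414164]
```

View pics/w2.png

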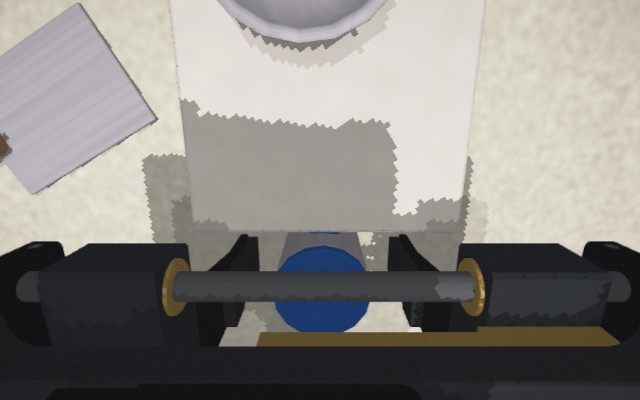

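The head is centred between the fingers (320,285) and the holder edges are square to the tool. Grip and draw out.

Call:
send_rows(
  steps=[
    {"tx":0,"ty":0,"tz":0.1,"turn":0,"grip":0.8},
    {"tx":0,"ty":0,"tz":0,"turn":0,"grip":0.3},
    {"tx":0,"ty":0,"tz":0,"turn":0,"grip":0.3},
    {"tx":0,"ty":0,"tz":0,"turn":0,"grip":0.3},
    {"tx":0,"ty":0,"tz":0,"turn":0,"grip":0.3},
    {"tx":0,"ty":0,"tz":-0.04,"turn":0,"grip":0.3},
  ],
)

```text
time: 10.05
position: [0.5228, 0.3142, 0.0343]
tool_rot: [2.762, 1.496, -0.003]
ft_force: [-0.4, -1.0, -3.2]
grip_width: 0.5
grip_force: 30.0
```

Call:
send_rows(
  steps=[
    {"tx":-0.2,"ty":0,"tz":0,"turn":0,"grip":0.3},
    {"tx":-0.4,"ty":0,"tz":0,"turn":0,"grip":0.3},
    {"tx":-0.45,"ty":0,"tz":0,"turn":0,"grip":0.3},
    {"tx":-0.45,"ty":0,"tz":0,"turn":0,"grip":0.3},
    {"tx":-0.45,"ty":0,"tz":0,"turn":0,"grip":0.3},
    {"tx":-0.3,"ty":0,"tz":0,"turn":0,"grip":0.3},
    {"tx":-0.1,"ty":0,"tz":0,"turn":0,"grip":0.3},
    {"tx":0,"ty":0,"tz":0.03,"turn":0,"grip":0.3},
    {"tx":0,"ty":0,"tz":0,"turn":0,"grip":0.3},
  ],
)

```text
time: 11.18
position: [0.4466, 0.1973, 0.0331]
tool_rot: [-2.762, -1.497, -0.001]
ft_force: [-0.6, 0.2, -4.5]
grip_width: 0.499
grip_force: 30.0
```

Call:
send_rows(
  steps=[
    {"tx":0,"ty":0,"tz":0.04,"turn":0,"grip":0.3},
    {"tx":0,"ty":0,"tz":0,"turn":0,"grip":0.3},
    {"tx":0,"ty":0,"tz":0,"turn":0,"grip":0.8},
    {"tx":0,"ty":0,"tz":0,"turn":0,"grip":0.8},
    {"tx":0,"ty":0,"tz":0,"turn":0,"grip":0.8},
  ],
)

```text
time: 11.8
position: [0.4466, 0.1969, 0.0307]
tool_rot: [-2.762, -1.497, -0.0]
ft_force: [0.2, -0.1, 0.4]
grip_width: 0.747
grip_force: 0.0
```

Call:
send_rows(
  steps=[
    {"tx":0.4,"ty":0,"tz":0,"turn":0,"grip":0.7},
    {"tx":0.5,"ty":0,"tz":0.05,"turn":0,"grip":0.7},
    {"tx":0.4,"ty":0,"tz":0.05,"turn":0,"grip":0.7},
    {"tx":0.3,"ty":0,"tz":0,"turn":0,"grip":0.7},
    {"tx":0,"ty":0,"tz":0,"turn":0,"grip":0.7},
  ],
  newtons=60,
)

```text
time: 12.42
position: [0.4989, 0.2784, 0.0245]
tool_rot: [-2.76, -1.497, -0.0]
ft_force: [-0.7, 0.2, -0.1]
grip_width: 0.7
grip_force: 0.0
```

```bash
python3 - <<'E'
from h import *
s=ctrl.get_state();print(s["position"],s["tool_rot"],s["ft_force"]);d=snap("top","pics/t2.png");e=snap("side","pics/s2.png")
a=cv2.resize(d["pixels"][130:250,130:250],(400,400),interpolation=2);b=cv2.resize(e["pixels"][230:350,170:290],(400,400),interpolation=2)
cv2.imwrite("pics/c2.png",np.hstack([a,b])[:,:,::-1])
E
```

```text
[0.49891726 0.27835356 0.02450989] [-2.76019283e+00 -1.49742611e+00 -4.12967167e-04] [-0.73383613  0.15183501 -0.08894183]
```

View pics/c2.png

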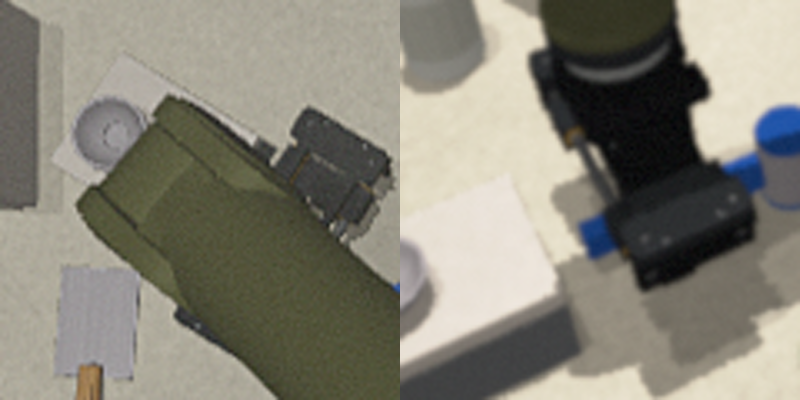

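The mallet is clear of the holder and its handle runs between the fingers; the dish is undisturbed. Grip and lift.

Call:
send_rows(
  steps=[
    {"tx":0,"ty":0,"tz":0,"turn":0,"grip":0},
    {"tx":0,"ty":0,"tz":0,"turn":0,"grip":0},
    {"tx":0,"ty":0,"tz":0,"turn":0,"grip":0},
    {"tx":0,"ty":0,"tz":0,"turn":0,"grip":0},
    {"tx":0,"ty":0,"tz":0,"turn":0,"grip":0},
    {"tx":0,"ty":0,"tz":-0.2,"turn":0,"grip":0},
    {"tx":0,"ty":0,"tz":-0.2,"turn":0,"grip":0},
    {"tx":0,"ty":0,"tz":0,"turn":0,"grip":0},
  ],
  newtons=60,
)

```text
time: 13.52
position: [0.4997, 0.2776, 0.0501]
tool_rot: [2.762, 1.496, 0.004]
ft_force: [0.7, -0.0, -3.1]
grip_width: 0.176
grip_force: 60.0
```

```bash
python3 - <<'E'
from h import *
s=ctrl.get_state();print(s["position"],s["tool_rot"],s["ft_force"],s["torque"],s["grip_force"],s["grip_width"]);e=snap("side","pics/s3.png")
b=cv2.resize(e["pixels"][230:330,200:330],(650,500),interpolation=2)
cv2.imwrite("pics/c3.png",b[:,:,::-1])
E
```

```text
[0.49971032 0.2775817  0.05010615] [2.76223192 1.4960826  0.00411519] [ 6.52064165e-01 -1.13698391e-03 -3.13800969e+00] [ 0.24770756 -0.23835943 -0.00751494] 59.999077431857586 0.17612877115073286
```

View pics/c3.png

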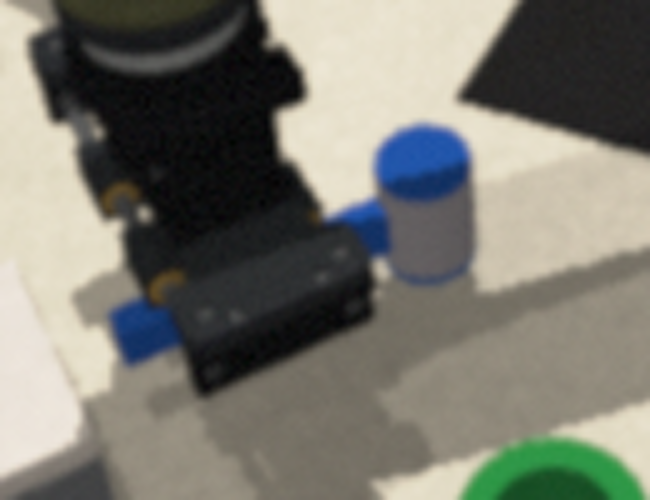

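The mallet hangs upright with the handle level and no slip. I raise it clear and swing the head to face the press.

Call:
send_rows(
  steps=[
    {"tx":0,"ty":0,"tz":-0.6,"turn":0,"grip":0},
    {"tx":0,"ty":0,"tz":-0.85,"turn":0,"grip":0},
    {"tx":0,"ty":0,"tz":-0.85,"turn":-0.4,"grip":0},
    {"tx":0,"ty":0,"tz":-0.85,"turn":-0.9,"grip":0},
    {"tx":0,"ty":0,"tz":-0.3,"turn":-0.95,"grip":0},
    {"tx":0,"ty":0,"tz":0,"turn":-0.95,"grip":0},
    {"tx":0,"ty":0,"tz":0,"turn":-0.95,"grip":0},
    {"tx":0,"ty":0,"tz":0,"turn":-0.95,"grip":0},
    {"tx":0,"ty":0,"tz":0,"turn":-0.95,"grip":0},
    {"tx":0,"ty":0,"tz":0,"turn":-0.95,"grip":0},
    {"tx":0,"ty":0,"tz":0,"turn":-0.95,"grip":0},
    {"tx":0,"ty":0,"tz":0,"turn":-0.95,"grip":0},
  ],
)

```text
time: 15.08
position: [0.4982, 0.2767, 0.255]
tool_rot: [-1.368, -2.827, 0.002]
ft_force: [0.5, -1.1, -4.1]
grip_width: 0.179
grip_force: 60.0
```

Call:
send_rows(
  steps=[
    {"tx":0,"ty":0,"tz":0,"turn":-0.95,"grip":0},
    {"tx":0,"ty":0,"tz":0,"turn":-0.95,"grip":0},
    {"tx":0,"ty":0,"tz":0,"turn":-0.95,"grip":0},
    {"tx":0,"ty":0,"tz":0,"turn":-0.95,"grip":0},
    {"tx":0,"ty":0,"tz":0,"turn":-0.95,"grip":0},
    {"tx":0,"ty":0,"tz":0,"turn":0,"grip":0},
  ],
)

```text
time: 15.82
position: [0.4982, 0.2766, 0.255]
tool_rot: [-0.382, -3.116, 0.001]
ft_force: [-0.0, -1.0, -3.4]
grip_width: 0.179
grip_force: 60.0
```

Call:
send_rows(
  steps=[
    {"tx":0,"ty":0,"tz":0,"turn":-0.93,"grip":0},
    {"tx":0,"ty":0,"tz":0,"turn":0,"grip":0},
    {"tx":-0.11,"ty":-0.85,"tz":0,"turn":0,"grip":0},
    {"tx":-0.11,"ty":-0.85,"tz":0,"turn":0,"grip":0},
    {"tx":-0.11,"ty":-0.85,"tz":0,"turn":0,"grip":0},
    {"tx":-0.11,"ty":-0.85,"tz":0,"turn":0,"grip":0},
    {"tx":-0.11,"ty":-0.85,"tz":0,"turn":0,"grip":0},
    {"tx":0,"ty":0,"tz":0.7,"turn":0,"grip":0},
    {"tx":0,"ty":0,"tz":0.7,"turn":0,"grip":0},
    {"tx":0,"ty":0,"tz":0.7,"turn":0,"grip":0},
    {"tx":0,"ty":0,"tz":0.1,"turn":0,"grip":0},
    {"tx":0,"ty":0,"tz":0,"turn":0,"grip":0},
  ],
)

```text
time: 17.32
position: [0.5033, 0.0202, 0.1246]
tool_rot: [0.179, 3.136, 0.0]
ft_force: [0.3, 0.1, -2.9]
grip_width: 0.177
grip_force: 60.0
```

```bash
python3 - <<'E'
from h import *
s=ctrl.get_state();r=s["tool_rot"];p=np.array(s["position"]);M=R.from_rotvec(r).as_matrix();print(p,np.degrees(np.arctan2(M[1,0],M[0,0])),s["ft_force"])
e=snap("side","pics/s4.png");t=snap("top","pics/t4.png")
hsv=lambda d,b:cv2.cvtColor(d["pixels"][b[1]:b[3],b[0]:b[2]],cv2.COLOR_RGB2HSV)
b=cv2.resize(e["pixels"][120:245,160:310],(600,500),interpolation=2);a=cv2.resize(t["pixels"][80:180,290:350],(300,500),interpolation=2)
cv2.imwrite("pics/c4.png",cv2.resize(np.hstack([b,a]),(800,444))[:,:,::-1])
E
```

```text
[0.50332361 0.02023265 0.12462715] 173.46556139377444 [ 0.30712001  0.08372503 -2.8763608 ]
```

View pics/c4.png

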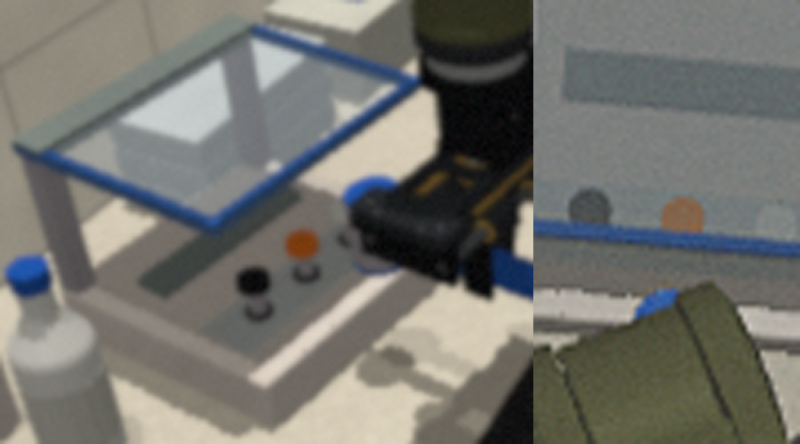

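Call:
send_rows(
  steps=[
    {"tx":-0.3,"ty":0,"tz":0,"turn":0,"grip":0},
    {"tx":-0.4,"ty":0,"tz":0,"turn":0,"grip":0},
    {"tx":-0.4,"ty":0,"tz":0,"turn":0,"grip":0},
    {"tx":-0.3,"ty":0,"tz":0,"turn":0,"grip":0},
    {"tx":0,"ty":0,"tz":0,"turn":0,"grip":0},
  ],
)

```text
time: 18.05
position: [0.5883, 0.01, 0.1253]
tool_rot: [0.181, 3.134, 0.002]
ft_force: [-0.4, -0.6, -2.8]
grip_width: 0.177
grip_force: 60.0
```

```bash
python3 - <<'E'
from h import *
s,d=wrist("pics/w5.png");print(s["position"],s["ft_force"])
e=snap("side","pics/s5.png");t=snap("top","pics/t5.png")
b=cv2.resize(e["pixels"][140:230,190:300],(489,400),interpolation=2);a=cv2.resize(t["pixels"][90:150,280:360],(533,400),interpolation=2)
P=np.hstack([b,a]);cv2.imwrite("pics/c5.png",cv2.resize(P,(800,313))[:,:,::-1])
E
```

```text
[0.58827644 0.01002609 0.12532524] [-0.35352469 -0.64340978 -2.80827874]
```

View pics/c5.png

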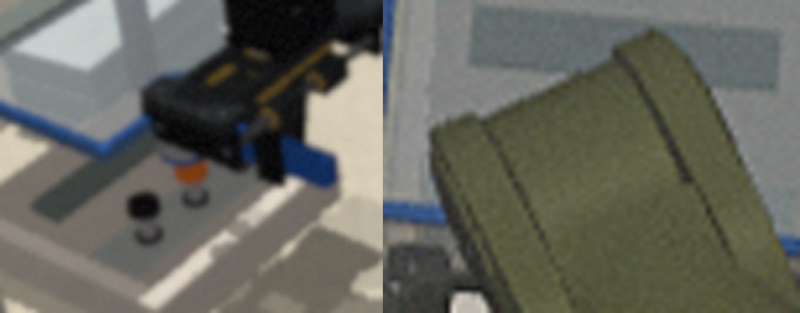

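In the side crop the head sits over the orange cap at (190,172), with the black pin clear at (145,207). Strike.

Call:
send_rows(
  steps=[
    {"tx":0,"ty":0,"tz":0.8,"turn":0,"grip":0},
  ],
)

```text
time: 18.32
position: [0.5903, 0.011, 0.08]
tool_rot: [0.178, 3.126, -0.0]
ft_force: [-7.6, 1.1, 13.1]
grip_width: 0.18
grip_force: 60.0
```

Call:
send_rows(
  steps=[
    {"tx":0,"ty":0,"tz":-0.75,"turn":0,"grip":0},
    {"tx":0,"ty":0,"tz":0,"turn":0,"grip":0},
  ],
)

```text
time: 18.58
position: [0.5881, 0.0113, 0.124]
tool_rot: [0.177, 3.131, 0.0]
ft_force: [1.0, 0.7, -3.9]
grip_width: 0.175
grip_force: 60.0
```

```bash
cat > chk.py <<'E'
from h import *
import sys
s=ctrl.get_state();M=R.from_rotvec(s["tool_rot"]).as_matrix();print(np.round(s["position"],4),np.round(s["ft_force"],1),np.round(s["torque"],2),"yaw",np.degrees(np.arctan2(M[1,0],M[0,0])))
old=dict(np.load("pics/s5.npz"));e=snap("side","pics/s6.png")
# orange cap row before/after; blue (head rim/handle) pixels
def b(d,box,lo,hi):
    h=cv2.cvtColor(d["pixels"][box[1]:box[3],box[0]:box[2]],cv2.COLOR_RGB2HSV);m=cv2.inRange(h,lo,hi);v,u=np.nonzero(m);return len(u),(u.mean()+box[0]).round(2),(v.mean()+box[1]).round(2),v.min()+box[1],v.max()+box[1]
for d in(old,e):
    print("orange",b(d,(235,175,255,200),(3,110,60),(16,255,255)),"handle",b(d,(255,170,300,200),(100,110,50),(125,255,255)),"head",b(d,(225,150,254,195),(100,110,50),(125,255,255)))
E
python3 chk.py
```

```text
[0.5881 0.0113 0.124 ] [ 1.   0.7 -3.9] [ 0.12  0.21 -0.01] yaw 173.53642400562777
orange (44, np.float64(244.75), np.float64(189.43), np.int64(186), np.int64(192)) handle (167, np.float64(274.86), np.float64(185.47), np.int64(175), np.int64(193)) head (43, np.float64(228.81), np.float64(176.98), np.int64(173), np.int64(182))
orange (66, np.float64(244.56), np.float64(188.24), np.int64(184), np.int64(192)) handle (165, np.float64(275.28), np.float64(186.56), np.int64(176), np.int64(194)) head (73, np.float64(232.93), np.float64(169.67), np.int64(159), np.int64(183))
```

Call:
send_rows(
  steps=[
    {"tx":0.1,"ty":0,"tz":0.1,"turn":0,"grip":0},
    {"tx":0.4,"ty":0,"tz":0,"turn":0,"grip":0},
    {"tx":0.5,"ty":0,"tz":0,"turn":0,"grip":0},
    {"tx":0.5,"ty":0,"tz":0,"turn":0,"grip":0},
    {"tx":0.3,"ty":0,"tz":0,"turn":0,"grip":0},
    {"tx":0,"ty":0,"tz":-0.6,"turn":0,"grip":0},
    {"tx":0,"ty":0,"tz":-0.6,"turn":0,"grip":0},
    {"tx":0,"ty":0,"tz":0,"turn":0,"grip":0},
  ],
)

```text
time: 19.62
position: [0.4796, 0.0223, 0.1877]
tool_rot: [0.179, 3.134, -0.005]
ft_force: [0.4, -0.4, -3.9]
grip_width: 0.178
grip_force: 60.0
```

```bash
python3 - <<'E'
from h import *
s=ctrl.get_state();p=np.array(s["position"]);M=R.from_rotvec(s["tool_rot"]).as_matrix();print(p.round(4),np.degrees(np.arctan2(M[1,0],M[0,0])))
d=snap("side","pics/s7.png");T=np.linalg.inv(d["cam_to_world"])
def proj(P): q=T[:3,:3]@P+T[:3,3];q=d["K"]@q;return (q[:2]/q[2]).round(1)
# handle tail end centre & head top for tilt angles (turn about tool y through grasp point)
for a in(0,3,6,9):
    Ry=R.from_rotvec([0,np.radians(a),0]).as_matrix()
    out=[]
    for q in((.049,0,-.005-.012),(-.097,0,-.005-.03),(-.097,0,-.005+.03)):
        q=np.array(q);g=np.array([0,0,-.005]);out.append(proj(p+M@(g+Ry@(q-g))))
    print(a,out)
u,v=proj(p).astype(int);x0,y0=max(u-70,0),max(v-60,0)
h=cv2.cvtColor(d["pixels"][y0:y0+110,x0:x0+140],cv2.COLOR_RGB2HSV);m=cv2.inRange(h,(100,110,50),(125,255,255))
n,l,st,c=cv2.connectedComponentsWithStats(m)
for i in range(1,n):
    if st[i,4]>15: print(st[i]+[x0,y0,0,0,0],(c[i]+[x0,y0]).round(1))
for o in("spray","x")[:1]: pass
hh=cv2.cvtColor(d["pixels"][175:205,230:270],cv2.COLOR_RGB2HSV);mm=cv2.inRange(hh,(3,110,60),(16,255,255));vv,uu=np.nonzero(mm);print("orange",len(uu),uu.mean()+230,vv.mean()+175)
E
```

```text
[0.4796 0.0223 0.1877] 173.46437494835698
0 [array([321.4, 177.6]), array([270.2, 153.4]), array([272.4, 173.9])]
3 [array([321.2, 176.6]), array([269.9, 155.1]), array([273.1, 175.7])]
6 [array([320.8, 175.6]), array([269.7, 156.8]), array([273.9, 177.6])]
9 [array([320.5, 174.6]), array([269.6, 158.5]), array([274.7, 179.4])]
[252 117  12   3  20] [258.2 117.4]
[234 128  44  48 308] [257.1 150.3]
[306 171  16  16 163] [312.9 179.3]
orange 64 244.359375 188.390625
```

The orange pin is back at its original pixel (244.4,188.4), so it has sprung up fully. Next I swing over the mat.

Call:
send_rows(
  steps=[
    {"tx":0,"ty":0,"tz":0,"turn":0.6,"grip":0},
    {"tx":0,"ty":0,"tz":0,"turn":0.95,"grip":0},
    {"tx":0,"ty":0,"tz":0,"turn":0.95,"grip":0},
    {"tx":0,"ty":0,"tz":0,"turn":0.95,"grip":0},
    {"tx":0,"ty":0,"tz":0,"turn":0.95,"grip":0},
    {"tx":0,"ty":0,"tz":0,"turn":0.95,"grip":0},
    {"tx":0,"ty":0,"tz":0,"turn":0.95,"grip":0},
    {"tx":0,"ty":0,"tz":0,"turn":0.95,"grip":0},
    {"tx":0,"ty":0,"tz":0,"turn":0.95,"grip":0},
    {"tx":0,"ty":0,"tz":0,"turn":0.95,"grip":0},
    {"tx":0,"ty":0,"tz":0,"turn":0.95,"grip":0},
    {"tx":0,"ty":0,"tz":0,"turn":0.95,"grip":0},
  ],
)

```text
time: 21.18
position: [0.4774, 0.0226, 0.1843]
tool_rot: [-2.316, -2.118, 0.003]
ft_force: [-0.5, -0.7, -3.5]
grip_width: 0.177
grip_force: 60.0
```

Call:
send_rows(
  steps=[
    {"tx":0,"ty":0,"tz":0,"turn":0.95,"grip":0},
    {"tx":0,"ty":0,"tz":0,"turn":0.95,"grip":0},
    {"tx":0,"ty":0,"tz":0,"turn":0.95,"grip":0},
    {"tx":0,"ty":0,"tz":0,"turn":0.95,"grip":0},
    {"tx":0,"ty":0,"tz":0,"turn":0.7,"grip":0},
    {"tx":0,"ty":0,"tz":0,"turn":0,"grip":0},
  ],
)

```text
time: 21.92
position: [0.4778, 0.0227, 0.1848]
tool_rot: [-2.855, -1.307, 0.003]
ft_force: [-0.4, -0.6, -2.9]
grip_width: 0.179
grip_force: 60.0
```

```bash
cat > go.py <<'E'
from h import *
s=ctrl.get_state();p=np.array(s["position"]);M=R.from_rotvec(s["tool_rot"]).as_matrix();y=np.degrees(np.arctan2(M[1,0],M[0,0]))
print(p.round(4),y.round(2),"need turn",((y-48.5)/8).round(3),"t xyz",(M.T@(np.array([.4523,.0417,.05])-p)/.06).round(2),s["ft_force"])
E
python3 go.py
```

```text
[0.4778 0.0227 0.1848] 49.19 need turn 0.087 t xyz [-0.03 -0.52  2.25] [-0.44130587 -0.60707429 -2.87409256]
```

Call:
send_rows(
  steps=[
    {"tx":-0.03,"ty":-0.52,"tz":0.2,"turn":0.1,"grip":0},
    {"tx":0,"ty":0,"tz":0.7,"turn":0,"grip":0},
    {"tx":0,"ty":0,"tz":0.7,"turn":0,"grip":0},
    {"tx":0,"ty":0,"tz":0.65,"turn":0,"grip":0},
    {"tx":0,"ty":0,"tz":0,"turn":0,"grip":0},
  ],
)

```text
time: 22.55
position: [0.4506, 0.0421, 0.0485]
tool_rot: [-2.859, -1.288, 0.01]
ft_force: [-1.4, -0.4, -2.6]
grip_width: 0.179
grip_force: 60.0
```

```bash
cat > pl.py <<'E'
from h import *
import sys
s=ctrl.get_state();p=np.array(s["position"]);M=R.from_rotvec(s["tool_rot"]).as_matrix();print(p.round(4),np.degrees(np.arctan2(M[1,0],M[0,0])))
z0=float(sys.argv[1]) # lower face height
for n in("side","top"):
    d=snap(n,f"pics/{n}_{sys.argv[2]}.png");T=np.linalg.inv(d["cam_to_world"])
    def proj(P): q=d["K"]@(T[:3,:3]@P+T[:3,3]);return q[:2]/q[2]
    hd=p[:2]-.0968*M[:2,0]; tail=p[:2]+.049*M[:2,0]
    print(n,"expect head top",proj(np.r_[hd,z0+.06]).round(1),"head bot",proj(np.r_[hd,z0]).round(1),"tail",proj(np.r_[tail,z0+.03]).round(1))
    u,v=proj(p).astype(int);x0,y0=max(u-70,0),max(v-70,0)
    m=cv2.inRange(cv2.cvtColor(d["pixels"][y0:y0+140,x0:x0+140],cv2.COLOR_RGB2HSV),(100,110,50),(125,255,255))
    N,l,st,c=cv2.connectedComponentsWithStats(m)
    for i in range(1,N):
        if st[i,4]>12:
            q=np.r_[c[i]+[x0,y0]];print("  blob",(st[i]+[x0,y0,0,0,0]).tolist(),q.round(1),"at top plane",plane(d,*q,z0+.06).round(4))
E
python3 pl.py 0.025 a
```

```text
[0.4506 0.0421 0.0485] 48.49408409737998
side expect head top [347.5 208.4] head bot [346.8 225.9] tail [294.3 232.7]
  blob [242, 159, 14, 11, 47] [247.5 163.3] at top plane [ 0.7385 -0.1011  0.085 ]
  blob [371, 159, 9, 6, 40] [375.2 161.3] at top plane [ 0.3964 -0.2684  0.085 ]
  blob [341, 204, 16, 11, 143] [348.3 209. ] at top plane [ 0.3839 -0.029   0.085 ]
  blob [296, 225, 15, 14, 151] [303.  231.9] at top plane [0.4487 0.095  0.085 ]
top expect head top [338.3 242.3] head bot [337.4 242.3] tail [295.4 206.7]
```

Call:
send_rows(
  steps=[
    {"tx":0.02,"ty":0.02,"tz":0.15,"turn":0,"grip":0},
    {"tx":0,"ty":0,"tz":0.15,"turn":0,"grip":0},
    {"tx":0,"ty":0,"tz":0,"turn":0,"grip":0},
  ],
)

```text
time: 23.02
position: [0.4556, 0.0416, 0.0334]
tool_rot: [-2.866, -1.286, 0.001]
ft_force: [0.1, 0.7, -3.1]
grip_width: 0.179
grip_force: 60.0
```

Call:
send_rows(
  steps=[
    {"tx":-0.02,"ty":-0.02,"tz":0.07,"turn":0,"grip":0},
    {"tx":0,"ty":0,"tz":0,"turn":0,"grip":0},
  ],
)

```text
time: 23.28
position: [0.4539, 0.0416, 0.0293]
tool_rot: [2.866, 1.286, -0.001]
ft_force: [-0.1, 0.3, -3.7]
grip_width: 0.176
grip_force: 60.0
```

```bash
python3 pl.py 0.004 b
```

```text
[0.4539 0.0416 0.0293] 48.33064164700578
side expect head top [346.2 214.3] head bot [345.6 231.3] tail [293.7 238.3]
  blob [241, 164, 8, 6, 26] [243.7 166. ] at top plane [ 0.7613 -0.1097  0.064 ]
  blob [340, 209, 15, 12, 141] [347.  214.3] at top plane [ 0.3879 -0.0315  0.064 ]
  blob [295, 231, 15, 13, 142] [302.  237.2] at top plane [0.4534 0.0931 0.064 ]
top expect head top [338.1 241.1] head bot [337.2 241.2] tail [296.  206.1]
```

Call:
send_rows(
  steps=[
    {"tx":0,"ty":0,"tz":0.04,"turn":0,"grip":0},
    {"tx":0,"ty":0,"tz":0,"turn":0,"grip":0},
  ],
)

```text
time: 23.62
position: [0.4541, 0.0416, 0.027]
tool_rot: [-2.866, -1.286, 0.0]
ft_force: [0.3, 0.1, -3.4]
grip_width: 0.178
grip_force: 60.0
```

Call:
send_rows(
  steps=[
    {"tx":0,"ty":0,"tz":0.025,"turn":0,"grip":0},
    {"tx":0,"ty":0,"tz":0,"turn":0,"grip":0},
  ],
)

```text
time: 23.88
position: [0.4544, 0.0417, 0.0257]
tool_rot: [2.866, 1.286, 0.0]
ft_force: [0.9, -0.7, -2.0]
grip_width: 0.175
grip_force: 60.0
```

Call:
send_rows(
  steps=[
    {"tx":0,"ty":0,"tz":0.02,"turn":0,"grip":0},
    {"tx":0,"ty":0,"tz":0,"turn":0,"grip":0},
  ],
)

```text
time: 24.12
position: [0.4546, 0.0418, 0.0248]
tool_rot: [2.866, 1.286, 0.001]
ft_force: [0.9, 0.4, 1.6]
grip_width: 0.178
grip_force: 60.0
```

Call:
send_rows(
  steps=[
    {"tx":0,"ty":0,"tz":0,"turn":0,"grip":0.25},
    {"tx":0,"ty":0,"tz":0,"turn":0,"grip":0.35},
    {"tx":0,"ty":0,"tz":0,"turn":0,"grip":0.45},
    {"tx":0,"ty":0,"tz":0,"turn":0,"grip":0.45},
    {"tx":0,"ty":0,"tz":-0.3,"turn":0,"grip":0.45},
    {"tx":0,"ty":0,"tz":-0.5,"turn":0,"grip":0.45},
    {"tx":0,"ty":0,"tz":-0.8,"turn":0,"grip":0.45},
    {"tx":0.5,"ty":0.5,"tz":-0.7,"turn":0,"grip":0.45},
    {"tx":0.5,"ty":0.7,"tz":-0.7,"turn":0,"grip":0.45},
    {"tx":0.5,"ty":0.7,"tz":-0.5,"turn":0,"grip":0.45},
    {"tx":0.5,"ty":0.7,"tz":0,"turn":0,"grip":0.45},
    {"tx":0,"ty":0,"tz":0,"turn":0,"grip":0.45},
  ],
)

```text
time: 25.62
position: [0.6499, 0.0269, 0.2295]
tool_rot: [-2.864, -1.281, 0.001]
ft_force: [-0.4, -1.0, -0.9]
grip_width: 0.449
grip_force: 0.0
```

```bash
python3 - <<'E'
from h import *
s=ctrl.get_state();print(s["position"],s["ft_force"])
t0=dict(np.load("pics/side0.npz"));d=snap("side","pics/s9.png");t=snap("top","pics/t9.png")
for n,im,box in(("side",d,(270,190,370,270)),("top",t,(280,190,360,265))):
    h=cv2.cvtColor(im["pixels"][box[1]:box[3],box[0]:box[2]],cv2.COLOR_RGB2HSV);m=cv2.inRange(h,(100,110,50),(125,255,255))
    c=[x for x in cv2.findContours(m,0,2)[0] if cv2.contourArea(x)>12]
    for x in c:
        x=x.reshape(-1,2)+box[:2];r=cv2.minAreaRect(x.astype(np.float32))
        print(n,cv2.contourArea(x),np.round(r[0],1),np.round(r[1],1),round(r[2],1),x.min(0),x.max(0))
        if n=="top":
            for q in cv2.boxPoints(r): print("   corner",q.round(1),plane(im,*q,.045).round(3)[:2])
# visible differences to the start elsewhere (side view)
g=cv2.GaussianBlur(cv2.absdiff(t0["pixels"],d["pixels"]).max(2),(5,5),0)>45
n,l,st,c=cv2.connectedComponentsWithStats(g.astype(np.uint8));print([(st[i].tolist()) for i in range(1,n) if st[i,4]>25])
E
```

```text
[0.6498651  0.02688669 0.22945529] [-0.42239393 -1.02234717 -0.88421947]
side 454.0 [318.  231.3] [11.5 47. ] 73.6 [295 222] [340 243]
side 112.0 [348. 215.] [10. 14.] 90.0 [341 210] [355 220]
top 425.0 [322.5 225. ] [62.9 16.3] 45.0 [296 205] [347 250]
   corner [294.5 208.5] [0.479 0.082]
   corner [306. 197.] [0.509 0.05 ]
   corner [350.5 241.5] [ 0.388 -0.064]
   corner [339. 253.] [ 0.358 -0.033]
[[191, 0, 72, 159, 5440], [482, 0, 19, 31, 407], [497, 0, 143, 179, 11274], [512, 30, 9, 10, 53], [483, 42, 7, 12, 59], [487, 60, 8, 25, 107], [497, 134, 31, 40, 939], [458, 137, 40, 108, 2173], [497, 176, 7, 8, 38], [585, 190, 6, 28, 99], [513, 194, 11, 11, 62], [232, 207, 25, 21, 123], [223, 209, 134, 43, 2063], [551, 223, 33, 41, 343], [352, 228, 117, 47, 2806], [213, 286, 29, 37, 809]]
```

```bash
python3 -c "
from bench import ctrl
print(ctrl.close_job())"
```

```text
the job is handed in; nothing more can be done
None
```

I pressed green, blue and yellow in order, struck the orange pin once to its stop and it sprang back up, and left the mallet standing on its head within the mat's edges; the job is handed in at about 26 s, and no result was shown.

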